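Set and lock the pipe-length gauge

TASK

Set the pipe-length gauge on the counter: take the sliding leg by its crossbar and draw it out until the bar is level with the index mark on the rule beside it; then, while holding the leg at the mark, slide the cam lever along the bar until it is fully closed. Do not close the lever before the leg is at the mark, and leave the other goods where they are. Finish while still holding the leg with the gripper at the mark, with the lever closed: do not let go, as the spring pulls the leg back.

Things in the scene. Friction and masses are not known exactly. Their poses are not given: they have to be found in the camera images.
- gauge: Pipe-length gauge fixed to the counter: grey base plate 190 x 440 x 8 mm and a grey housing 62 mm high (y -245 to -85 mm, x +-45 mm), out of which an aluminium leg slides. Origin on the counter straight below the crossbar's middle with the leg fully in. y: the way the leg slides out; x: along the crossbar, towards the flat rule (at x = 108 mm); z up.
- bar (a point): Middle of the leg's crossbar: a round steel bar 14 mm thick along the gauge's x, its axis 90 mm above the counter, free for 70 mm either side of this point up to two end posts (12 mm thick, 102 mm high). Below it the leg and its foot reach only 42 mm above the counter, so fingers can straddle the bar from above. Axes as the gauge.
- lever_plate (a point): Centre of the cam lever, on the bar's axis: an upright black plate threaded on the bar, 10 mm thick along it, 56 mm wide across it, from 26 mm below to 39 mm above this point. Slides along the bar with 2.5 N of friction and stays where left. Open near the bar's middle; closed at the dark cam seat at the bar's -x end, 58 mm from the bar's middle. Axes as the gauge.
- cam (a joint): How far the cam lever is open, in m along the gauge's +x: 0 fully closed, 0.046 fully open (starts 0.034 to 0.046).
- leg (a joint): How far the leg is drawn out along the gauge's +y, in m: 0 fully in (as it starts), 0.14 at most. A spring pulls it in with 3 N at 0, rising by 0.25 N per 10 mm; let go, it runs back in.
- mark (a point): Top of the index mark: a dark steel upright blade 5 mm wide (along y) on a 14 mm foot, fixed on the rule, 110 mm to the +x side of the leg's middle, 58 mm above the counter. The leg is at the mark when the crossbar has the same y as the blade in the gauge's axes (60 to 110 mm of draw). A small pointer on the leg's foot, in line with the bar, shows it. Axes as the gauge.
- elbow: white plastic pipe elbow, about 54 x 40 x 46 mm; loose, to be left alone; origin at its underside.
- tee: brass tee fitting, 76 x 36 x 36 mm; loose, to be left alone; origin at its underside.
- tape: white roll of thread tape lying flat, 52 mm across, 14 mm high; loose, to be left alone; origin at its underside.
- nut: blue and black compression nut, 52 mm across, 42 mm high; loose, to be left alone; origin at its underside.
- valve: brass ball valve with a flat steel handle, about 110 x 34 x 50 mm; loose, to be left alone; origin at its underside.
- measure: black tape measure standing on edge, 70 x 42 x 66 mm; loose, to be left alone; origin at its underside.
- sealant: white bottle, 54 mm across, 105 mm high; loose, to be left alone; origin at its underside.

How it is judged (in metres and radians):
On the way, in this order (a step that is already met when the one before it is completed fails the run):
1. the leg is held at the mark with the lever still open (y of bar in the frame of mark between -0.006 and 0.006 m and value of joint cam above 0.02 m and contact force between the fingers and leg above 0.5 N), for 0.2 s.
2. the lever is slid closed with the leg held at the mark (y of bar in the frame of mark between -0.006 and 0.006 m and value of joint cam below 0.004 m and contact force between the fingers and leg above 0.5 N), for 0.2 s.
At the end, for the whole second after the job is handed in: The fingers still hold the leg (at least 0.5 N of contact) and it is still; the crossbar is within 6 mm of the mark along the leg; the lever is within 4 mm of fully closed (all of step 2 and velocity of joint leg between -0.01 and 0.01 m/s); the arm keeps its last pose, push and grip.
It fails at once if the lever is closed (less than 10 mm open) while the leg is more than 10 mm off the mark (value of joint cam below 0.01 m and not (y of bar in the frame of mark between -0.01 and 0.01 m)).
It fails at once if one of the other goods is moved more than 30 mm (distance of any of elbow, tee, tape, nut, valve, measure, sealant from where it was at the start of the episode above 0.03 m).
It also fails if it takes over 48 s, if anything falls off the work surface, if the arm or the gripper's body presses on something with over 40 N, if the wrist force passes 120 N, or if a joint passes its speed limit or range.

ROBOT

A 6-joint arm with a two-finger parallel gripper is mounted at the origin on the work surface. World frame = base frame: x ahead of the robot, y to its left, z up, the work surface at z = 0. Lengths are in m, angles in degrees, forces in N, time in s.
With the tool pointing down it reaches from about 0.35 to 0.875 m from the base axis. Payload 4.2 kg.
Tool frame: the origin (TCP) lies at the centre of the arm's flange, where the gripper is bolted on; the fingertips stand 182 mm ahead of it and the grasp point (between the pads) lies 164 mm ahead of it (r.nose_length is the distance from the TCP to the fingertips, in m); z points along the fingers, y is the line along which they close (so a half turn about z gives the same grasp; the last joint's range is limited). The gripper opens to 87 mm and grips with 3 to 60 N. Pads are 19 mm wide; open, the fingers measure 117 mm over their backs; the gripper's body (75 mm by 190 mm) begins 51 mm behind the grasp point.
Start: joints at [14.817, 22.042, 0.453, 0, -68.411, -14.817], TCP at [0.625, 0, 0.405] pointing down, gripper open.
Joint ranges: [-179.83, 179.83], [-69.29, 118.12], [-61.27, 80.66], [-181.25, 117.63], [-171.15, -9.14], [-177.46, 177.46]. Speed limits (degrees/s): [159.86, 159.86, 180, 180, 180, 180].

INTERFACE

Orientations are given as a 3x3 rotation matrix whose columns are the frame's x, y, z axes.
In Python, from station import r, vision gives the robot as it stands. The module is installed in compiled form; this text tells all that it offers.
- The arm moves only by the shell command python3 -m creep 'ROWS'. ROWS is JSON, a list of rows, each a list of 7 numbers: the opening, from -1 (shut) to 1 (fully open), then the shift along the tool's x, y, z in mm, then the turn, a rotation vector about the tool's x, y, z in degrees. A call has 1 to 8 rows; each row is the pose to reach, as a shift and turn from the pose commanded when the call began, along the tool's axes at that moment; what a row does not reach only later rows make up. A row lasts 1/12 s, in which the tool goes at most 41.7 mm and 7.16 degrees, less where a joint would pass 70% of its speed; a pose out of reach is approached as far as the arm can. A call with a gripper value outside its range is refused whole. The fingers move at their own pace and stop on an object; the grip force is fixed at half the most. Time passes only in rows, so rows that repeat a pose let the fingers close. It gives the time, the measured TCP pose, the force, the opening and the grip force at its end, in the units of the state.
- r.sense(): the state, without advancing time (a new reading comes with each control period).
- vision.capture(name): name is "scene" or "side" or "wrist"; returns (picture, depth): 400x640x3 uint8, red, green, blue; 400x640 float32, m along the optical axis (not along the pixel's ray), 0 where there is no reading.
- vision.camera_model(name): a dict with "vertical_fov" (degrees; the focal length in pixels is half the picture's height over the tangent of half this angle, whatever the lens; pixels are square), "cx", "cy" (the principal point, pixels), "distortion" ([k1, k2, p1, p2, k3] as OpenCV has them; the pictures are not rectified), "extrinsics" (4x4, takes a point from camera to world coordinates); the wrist camera has in their place "mount" (4x4, takes a point from camera to tool coordinates, whose origin is the TCP and whose axes are the flange's). Camera axes: x right, y down, z forward; pixel columns grow to the right and rows downward; lengths in m; the calibration is good to about 2 mm. A picture is of the moment at which its call begins: read the wrist's pose just before it. camera_model takes no time and is no camera call.
- r.finish_job(): hands the job in; it is judged then, once.
Trained networks look in the newest picture that a camera, given by its name, has taken for a name from the list of things; names that differ only in an ending like _2 or _b are one class to them, and where a whole thing is asked for, a point or a joint stands for the part that bears it (a point fixed in the world has none). Each returns a list of dicts, best first, with "conf" (0 to 1); they miss things now and then, are a little off and sometimes report something else, mostly with a low value. They report only what shows in the picture. A call takes as long as a camera call.
- vision.find_in(camera, thing): "uv" ([column, row] in pixels, amid what is visible of it).
- vision.cut_out(camera, thing): "region" (400x640 bool, what is visible of it) and "uv" ([column, row] in pixels, amid what is visible of it).
The state is a dict: "time_s": time; "joints": joint angles; "joint_velocities": joint speeds; "effort": joint torques, N m; "tcp_pos": TCP position; "ee_rot": TCP orientation; "wrist_force": force on the tool from outside, world axes, zero at the start; "moment": the same for the moment, N m; "gripper_width": opening from 0.0 (shut) to 1.0 (fully open); "gripper_force": force on a finger pad.
Only numpy, scipy, OpenCV 4.12 (cv2) and the standard library are available. Lean on these libraries where they do the work, as an engineer would, in place of code of your own. Each camera call takes 0.05 s, during which the arm holds its last target. There are 200 camera calls.

## Working session

There is one attempt and no reset: what is moved stays moved. The work goes in short steps, Python scripts to look and compute and a shell command to move; the robot and the scene stay as the last step left them, time stands still between calls to the robot, and variables do not carry over. Pictures are saved under pics/ and viewed, at most 10 in all, crops included, and the job is handed in when it is done.

```bash
mkdir -p pics; cat > h.py <<'E'
import numpy as np, cv2
from station import r, vision
def K(n):
    m=vision.camera_model(n); f=200/np.tan(np.radians(m["vertical_fov"])/2)
    return np.array([[f,0,m["cx"]],[0,f,m["cy"]],[0,0,1]]),np.array(m["distortion"],float),m
def pose(n):
    m=K(n)[2]
    if "extrinsics" in m: return np.array(m["extrinsics"])
    s=r.sense(); T=np.eye(4); T[:3,:3]=s["ee_rot"]; T[:3,3]=s["tcp_pos"]
    return T@np.array(m["mount"])
def pts(n,uv,d,T):
    k,D,_=K(n); uv=np.asarray(uv,float).reshape(-1,1,2)
    p=cv2.undistortPoints(uv,k,D)[:,0]; d=np.asarray(d,float).reshape(-1,1)
    return np.c_[p*d,d]@T[:3,:3].T+T[:3,3]
def proj(n,P,T):
    k,D,_=K(n); C=np.linalg.inv(T)
    return cv2.projectPoints(np.asarray(P,float).reshape(-1,1,3),cv2.Rodrigues(C[:3,:3])[0],C[:3,3],k,D)[0][:,0]
def snap(n):
    T=pose(n); im,d=vision.capture(n); return im,d,T
E
python3 - <<'E'
from h import *
for n in ("scene","side","wrist"):
    im,d,T=snap(n); np.savez(f"{n}0.npz",im=im,d=d,T=T)
    cv2.imwrite(f"pics/{n}0.png",im[...,::-1])
    print(n,T[:3,3].round(3),T[:3,2].round(2))
    for t in ("gauge","bar","lever_plate","mark","leg"):
        try:
            for c in vision.cut_out(n,t)[:2]:
                m=c["region"]&(d>0); v,u=np.nonzero(m)
                P=pts(n,np.c_[u,v],d[m],T)
                print(t,round(c["conf"],2),np.round(c["uv"]),len(u),np.median(P,0).round(3),P.min(0).round(3),P.max(0).round(3))
        except Exception as e: print(t,e)
E
```

```text
scene [0.96  0.662 0.981] [-0.35 -0.56 -0.75]
gauge 0.56 [307. 215.] 6227 [ 0.582 -0.045  0.008] [ 0.407 -0.315 -0.005] [0.711 0.139 0.319]
bar 0.94 [313. 196.] 1005 [ 0.54  -0.058  0.044] [ 0.458 -0.144  0.008] [ 0.628 -0.034  0.131]
lever_plate 0.56 [322. 187.] 152 [ 0.521 -0.05   0.105] [ 0.509 -0.084  0.066] [ 0.528 -0.034  0.131]
mark 0.7 [312. 200.] 1026 [ 0.541 -0.058  0.043] [ 0.44  -0.144 -0.003] [0.625 0.011 0.223]
mark 0.37 [299. 234.] 34 [0.641 0.024 0.029] [0.632 0.007 0.019] [0.65  0.03  0.055]
leg 0.92 [314. 198.] 1070 [ 0.538 -0.058  0.042] [ 0.433 -0.162 -0.003] [0.628 0.011 0.223]
leg 0.27 [434. 295.] 574 [0.452 0.397 0.062] [0.403 0.366 0.001] [0.475 0.419 0.069]
side [ 0.1   -0.92   0.834] [ 0.34  0.73 -0.6 ]
gauge 0.87 [360. 243.] 8283 [ 0.554 -0.166  0.02 ] [ 0.458 -0.327 -0.005] [0.711 0.139 0.132]
bar 0.68 [336. 218.] 1480 [ 0.523 -0.075  0.052] [ 0.459 -0.136  0.005] [0.642 0.049 0.132]
lever_plate 0.5 [333. 209.] 289 [ 0.518 -0.078  0.105] [ 0.509 -0.1    0.007] [ 0.566 -0.005  0.132]
leg 0.92 [338. 219.] 1581 [ 0.526 -0.074  0.051] [ 0.458 -0.134  0.002] [0.649 0.074 0.132]
leg 0.69 [322. 280.] 613 [ 0.423 -0.234  0.033] [ 0.385 -0.254 -0.002] [ 0.465 -0.165  0.057]
wrist [ 0.625 -0.08   0.386] [-0.    0.29 -0.96]
gauge 0.62 [371. 118.] 52024 [ 0.571 -0.057  0.009] [ 0.41  -0.163 -0.001] [0.685 0.139 0.247]
gauge 0.54 [418.  99.] 11752 [ 0.536 -0.071  0.095] [ 0.414 -0.146  0.002] [ 0.633 -0.023  0.132]
bar 0.75 [417. 101.] 11666 [ 0.536 -0.072  0.095] [ 0.443 -0.145  0.   ] [ 0.633 -0.038  0.132]
lever_plate 0.64 [455. 110.] 2877 [ 0.524 -0.068  0.119] [ 0.456 -0.098 -0.001] [ 0.53  -0.018  0.132]
mark 0.75 [302. 192.] 391 [0.639 0.018 0.031] [0.627 0.011 0.017] [0.652 0.033 0.061]
mark 0.48 [369. 119.] 51986 [ 0.571 -0.057  0.009] [ 0.42  -0.163 -0.002] [0.685 0.139 0.224]
leg 0.95 [418. 101.] 12241 [ 0.536 -0.072  0.095] [ 0.409 -0.147 -0.001] [ 0.634 -0.018  0.132]
```

View pics/wrist0.png

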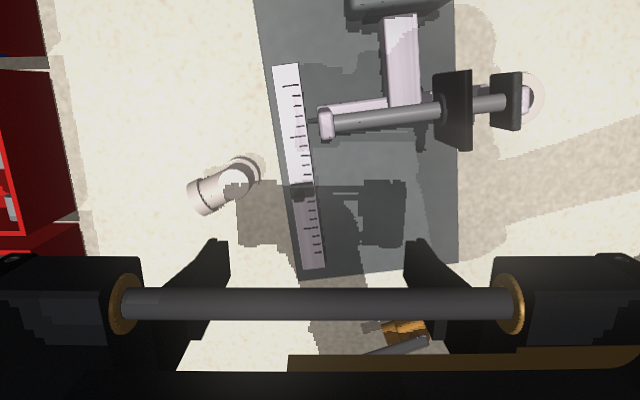

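View pics/side0.png

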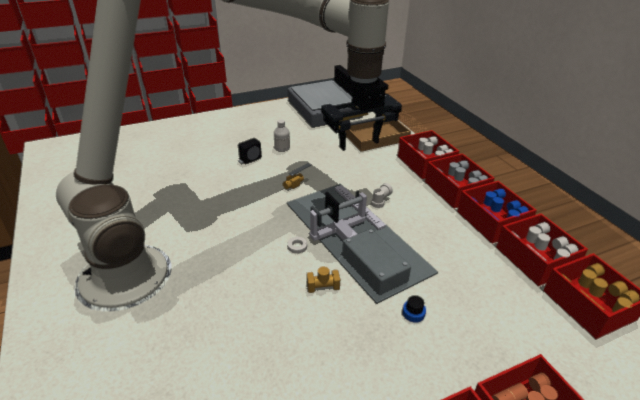

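```bash
python3 - <<'E'
from h import *
z=np.load("wrist0.npz"); d=z["d"]; v,u=np.nonzero(d>0); P=pts("wrist",np.c_[u,v],d[d>0],z["T"])
def show(n,m):
    Q=P[m]; c=Q.mean(0); w,V=np.linalg.eigh(np.cov(Q[:,:2].T)); a=V[:,1]*np.sign(V[0,1])
    s=(Q[:,:2]-c[:2])@a; print(n,m.sum(),c.round(4),"dir",np.degrees(np.arctan2(a[1],a[0])).round(2),s.min().round(4),s.max().round(4)); 
box=(P[:,0]>.43)&(P[:,0]<.66)&(P[:,1]>-.17)&(P[:,1]<.0)
show("barTop",box&(P[:,2]>.09)&(P[:,2]<.0985))
show("posts",box&(P[:,2]>.1)&(P[:,2]<.105))
for lo,hi in ((.43,.5),(.56,.66)): show("post",box&(P[:,2]>.0995)&(P[:,2]<.105)&(P[:,0]>lo)&(P[:,0]<hi))
show("lever",box&(P[:,2]>.124)&(P[:,2]<.135))
show("mark",(np.abs(P[:,0]-.64)<.03)&(np.abs(P[:,1]-.02)<.03)&(P[:,2]>.035)&(P[:,2]<.065))
show("marktop",(np.abs(P[:,0]-.64)<.03)&(np.abs(P[:,1]-.02)<.03)&(P[:,2]>.053)&(P[:,2]<.065))
s=r.sense(); print(np.round(s["ee_rot"],3).tolist(),s["time_s"],s["tcp_pos"])
E
```

```text
barTop 2822 [ 0.5426 -0.0638  0.096 ] dir 7.65 -0.0709 0.0804
posts 1065 [ 0.5402 -0.064   0.1025] dir 7.59 -0.0799 0.0836
post 422 [ 0.4713 -0.0729  0.1026] dir -83.22 -0.0222 0.0216
post 417 [ 0.617  -0.0538  0.1023] dir -84.62 -0.0112 0.0106
lever 1243 [ 0.521  -0.0665  0.1286] dir -82.92 -0.0289 0.0271
mark 121 [0.6415 0.0188 0.0516] dir 5.72 -0.0047 0.005
marktop 65 [0.6417 0.0196 0.0579] dir 10.11 -0.0047 0.0047
[[0.0, -1.0, 0.0], [-1.0, -0.0, 0.0], [-0.0, -0.0, -1.0]] 0.9 [6.24970387e-01 3.70095986e-05 4.04765719e-01]
```

The wrist view shows the bar from the post at (325,123) to the cam seat at (507,100), the lever at (453,110) and the mark at about (302,190). The side view shows the loose goods clear of the working area. My fit gives:
- Gauge yaw is about 7.5°.
- Bar middle is about (0.5415, -0.064).
- Draw to the mark is about 70 mm.
- The lever is about 37 mm open.

These agree with the given sizes.

The tool y will go along gauge +y and tool x along gauge -x.

```bash
python3 -m creep '[[1,62,72,0,0,0,57],[1,62,72,0,0,0,57],[1,62,72,0,0,0,57],[1,62,72,0,0,0,57],[1,62,72,0,0,0,57],[1,62,72,0,0,0,57],[1,62,72,0,0,0,57],[1,62,72,0,0,0,57]]' >/dev/null && python3 -m creep '[[1,0,0,20,0,0,25.5],[1,0,0,40,0,0,25.5],[1,0,0,60,0,0,25.5],[1,0,0,60,0,0,25.5],[1,0,0,60,0,0,25.5],[1,0,0,60,0,0,25.5]]'
cat > m.py <<'E'
from h import *
import sys
im,d,T=snap("wrist"); cv2.imwrite(f"pics/{sys.argv[1]}.png",im[...,::-1])
np.savez(sys.argv[1]+".npz",im=im,d=d,T=T)
s=r.sense(); R=np.array(s["ee_rot"]); t=np.array(s["tcp_pos"]); G=t+R[:,2]*.164
print("tcp",t.round(4),"yaw",np.degrees(np.arctan2(R[1,1],R[0,1])).round(2)-90,"F",np.round(s["wrist_force"],1),s["gripper_width"],s["gripper_force"],s["time_s"])
v,u=np.nonzero(d>0); P=pts("wrist",np.c_[u,v],d[d>0],T); g=(P-G)@R; z=P[:,2]  # tool axes about grasp point: x=-gaugex, y=+gaugey
def st(n,m):
    if m.sum()>5: q=g[m]; print(n,m.sum(),"x %.4f..%.4f y %.4f..%.4f"%(*np.percentile(q[:,0],[2,98]),*np.percentile(q[:,1],[2,98])),"med",np.median(q,0).round(4)[:2])
near=(np.abs(g[:,0])<.14)
st("lever",(z>.122)&(z<.135)&near&(abs(g[:,1])<.05)&(g[:,0]>-.01))
b=(z>.0945)&(z<.099)&(abs(g[:,1])<.035)&near&(g[:,0]>-.01)
st("bar",b)
if b.sum()>20: p=np.polyfit(g[b,0],g[b,1],1); print("bar slope deg",np.degrees(np.arctan(p[0])).round(2),"y at grasp",p[1].round(4))
st("seat",(z>.1)&(z<.106)&near&(abs(g[:,1])<.05)&(g[:,0]>.02))
mk=(z>.05)&(z<.065)&(np.hypot(P[:,0]-.6417,P[:,1]-.0196)<.02); st("mark",mk)
E
python3 m.py w1
```

```text
time_s: 2.07
tcp_pos: [0.5533, -0.0619, 0.3451]
ee_rot: [[-0.991, -0.133, 0.001], [-0.133, 0.991, -0.0], [-0.001, -0.0, -1.0]]
wrist_force: [-0.1, 0.4, 0.1]
gripper_width: 1.001
gripper_force: 0.0
tcp [ 0.5533 -0.062   0.3455] yaw 7.6200000000000045 F [-1.   0.9  0.6] 1.0001947680899608 0.0 2.1167
lever 1731 x 0.0297..0.0388 y -0.0262..0.0277 med [0.0349 0.0002]
bar 1971 x -0.0084..0.0758 y -0.0101..0.0123 med [0.0449 0.0007]
bar slope deg 0.3 y at grasp 0.0006
seat 1045 x 0.0387..0.0935 y -0.0198..0.0223 med [0.0855 0.0012]
```

```bash
python3 -m creep '[[1,0,1,30,0,0,0],[1,0,1,60,0,0,0],[1,0,1,80,0,0,0],[1,0,1,91,0,0,0],[1,0,1,91,0,0,0],[-0.35,0,1,91,0,0,0],[-0.35,0,1,91,0,0,0],[-0.35,0,1,91,0,0,0]]'; python3 -m creep '[[-0.35,0,0,0,0,0,0],[-0.35,0,0,0,0,0,0],[-0.35,0,0,0,0,0,0]]'; python3 m.py w2
```

```text
time_s: 2.78
tcp_pos: [0.5535, -0.0609, 0.2554]
ee_rot: [[-0.991, -0.131, 0.003], [-0.131, 0.991, 0.0], [-0.003, -0.0, -1.0]]
wrist_force: [1.0, -0.3, -0.4]
gripper_width: 0.854
gripper_force: 0.0
time_s: 3.03
tcp_pos: [0.5529, -0.061, 0.2544]
ee_rot: [[-0.991, -0.131, 0.001], [-0.131, 0.991, 0.0], [-0.001, 0.0, -1.0]]
wrist_force: [0.5, -0.7, -0.7]
gripper_width: 0.635
gripper_force: 0.0
tcp [ 0.5529 -0.061   0.2542] yaw 7.5 F [-0.7  0.9  0.1] 0.584979400736376 0.0 3.0833
lever 6222 x -0.0078..0.0384 y -0.0319..0.0327 med [ 0.0344 -0.0003]
bar 4395 x -0.0005..0.0754 y -0.0278..0.0287 med [ 0.0483 -0.0005]
bar slope deg 0.13 y at grasp -0.0004
seat 3247 x 0.0380..0.0927 y -0.0221..0.0215 med [ 0.0843 -0.0004]
```

View pics/w2.png

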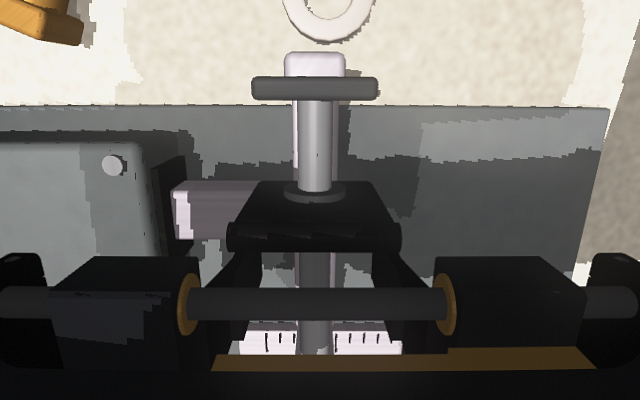

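The bar at (315,310) lies between the fingers, with the lever ahead of them at (315,235). Next I finish narrowing the gap and draw the leg part of the way.

```bash
python3 -m creep '[[-0.4,0,0,0,0,0,0],[-0.4,0,0,0,0,0,0],[-0.4,0,0,0,0,0,0],[-0.4,0,0,0,0,0,0],[-0.4,0,2,0,0,0,0],[-0.4,0,4,0,0,0,0],[-0.4,0,6,0,0,0,0],[-0.4,0,8,0,0,0,0]]'; python3 -m creep '[[-0.4,0,7,0,0,0,0],[-0.4,0,14,0,0,0,0],[-0.4,0,21,0,0,0,0],[-0.4,0,28,0,0,0,0],[-0.4,0,35,0,0,0,0],[-0.4,0,42,0,0,0,0],[-0.4,0,49,0,0,0,0],[-0.4,0,55,0,0,0,0]]'; python3 -m creep '[[-0.4,0,0,0,0,0,0],[-0.4,0,0,0,0,0,0]]'; python3 m.py w3;  python3 - <<'E'
from h import *
for n in ("scene","side"):
    im,d,T=snap(n); np.savez(n+"1.npz",im=im,d=d,T=T)
    uv=proj(n,[[.60,-.01,.05]],T)[0].astype(int); c=im[max(uv[1]-60,0):uv[1]+60,uv[0]-80:uv[0]+80]
    cv2.imwrite(f"pics/{n}1.png",cv2.resize(c,None,fx=5,fy=5)[...,::-1]); print(uv)
E
```

```text
time_s: 3.75
tcp_pos: [0.5518, -0.0532, 0.2537]
ee_rot: [[-0.991, -0.131, -0.0], [-0.131, 0.991, -0.001], [0.0, -0.001, -1.0]]
wrist_force: [1.0, -4.0, -0.9]
gripper_width: 0.303
gripper_force: 1.8
time_s: 4.42
tcp_pos: [0.5446, 0.002, 0.2537]
ee_rot: [[-0.991, -0.131, 0.0], [-0.131, 0.991, -0.001], [-0.0, -0.001, -1.0]]
wrist_force: [3.2, -5.3, -1.7]
gripper_width: 0.298
gripper_force: 2.8
time_s: 4.58
tcp_pos: [0.5446, 0.0019, 0.2537]
ee_rot: [[-0.991, -0.131, 0.0], [-0.131, 0.991, -0.0], [-0.0, -0.0, -1.0]]
wrist_force: [1.9, -3.8, -1.7]
gripper_width: 0.297
gripper_force: 2.1
tcp [0.5447 0.0017 0.2537] yaw 7.530000000000001 F [ 1.8 -3.5 -1.9] 0.2971650518384384 2.056875005364418 4.6333
lever 5819 x -0.0052..0.0382 y -0.0321..0.0214 med [ 0.0347 -0.0052]
bar 4355 x 0.0001..0.0752 y -0.0221..0.0180 med [ 0.0488 -0.0052]
bar slope deg -1.31 y at grasp -0.0039
seat 3285 x 0.0378..0.0924 y -0.0271..0.0165 med [ 0.0841 -0.0053]
[306 218]
[347 201]
```

View pics/scene1.png

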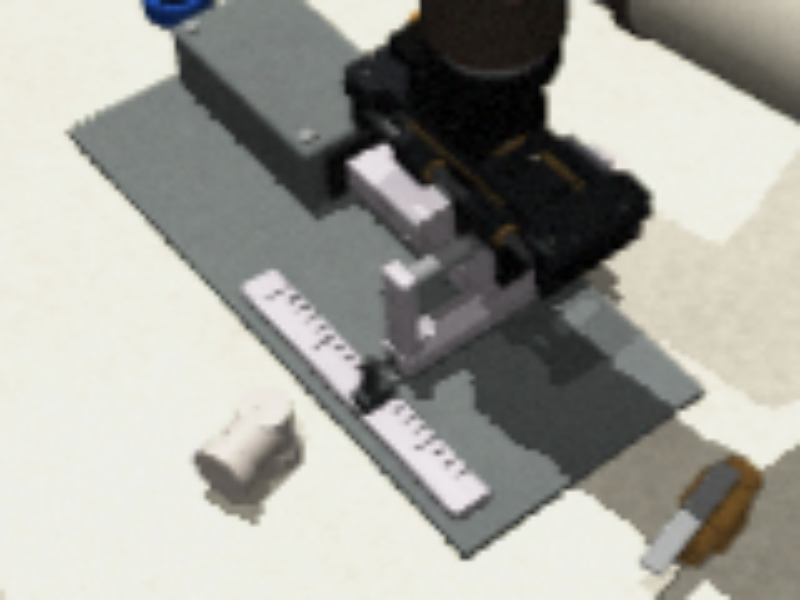

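The +x post at (400,300) in the crop, and its pointer, are still short of the mark blade at (378,380). I make that about 11 mm remaining. I'll move 11, then compare bar and mark in several views.

```bash
python3 -m creep '[[-0.4,0,4,0,0,0,0],[-0.4,0,8,0,0,0,0],[-0.4,0,11,0,0,0,0],[-0.4,0,11,0,0,0,0],[-0.4,0,11,0,0,0,0]]'; python3 m.py w4;  python3 - <<'E'
from h import *
a=np.radians(7.5); ex=np.array([np.cos(a),np.sin(a),0]); ey=np.array([-np.sin(a),np.cos(a),0]); O=np.array([.5415,-.0639,0])
def rep(n,im,d,T):
    v,u=np.nonzero(d>0); P=pts(n,np.c_[u,v],d[d>0],T)-O; x,y,z=P@ex,P@ey,P[:,2]
    def st(l,m):
        if m.sum()>3: print(n,l,m.sum(),"x %.4f y med %.4f  %.4f..%.4f z %.4f"%(np.median(x[m]),np.median(y[m]),*np.percentile(y[m],[3,97]),np.median(z[m])))
    st("post",(abs(x-.076)<.012)&(abs(y-.04)<.07)&(z>.085)&(z<.108))
    st("posttop",(abs(x-.076)<.012)&(abs(y-.04)<.07)&(z>.0995)&(z<.106))
    st("bar",(x>.03)&(x<.066)&(abs(y-.07)<.03)&(z>.085)&(z<.1))
    st("mark",(abs(x-.110)<.014)&(abs(y-.07)<.02)&(z>.03)&(z<.064))
    st("marktop",(abs(x-.110)<.014)&(abs(y-.07)<.02)&(z>.054)&(z<.064))
z=np.load("wrist0.npz"); rep("wrist",z["im"],z["d"],z["T"])
for n in ("scene","side"):
    z=np.load(n+"0.npz"); print("start"); rep(n,z["im"],z["d"],z["T"])
    im,d,T=snap(n); np.savez(n+"2.npz",im=im,d=d,T=T); print("now"); rep(n,im,d,T)
    uv=proj(n,[[.61,.01,.05]],T)[0].astype(int); c=im[uv[1]-30:uv[1]+30,uv[0]-40:uv[0]+40]
    cv2.imwrite(f"pics/{n}2.png",cv2.resize(c,None,fx=9,fy=9,interpolation=cv2.INTER_CUBIC)[...,::-1])
E
```

```text
time_s: 5.15
tcp_pos: [0.5433, 0.0122, 0.2537]
ee_rot: [[-0.991, -0.13, 0.0], [-0.13, 0.991, 0.0], [-0.0, -0.0, -1.0]]
wrist_force: [2.2, -4.8, -2.7]
gripper_width: 0.298
gripper_force: 2.2
tcp [0.5433 0.0122 0.2537] yaw 7.489999999999995 F [ 3.2 -4.4 -2.4] 0.29944736361916247 2.2074973583221436 5.2
lever 5870 x -0.0056..0.0382 y -0.0323..0.0211 med [ 0.0347 -0.0054]
bar 4377 x 0.0002..0.0752 y -0.0219..0.0178 med [ 0.0487 -0.0054]
bar slope deg -1.31 y at grasp -0.0041
seat 3208 x 0.0378..0.0924 y -0.0272..0.0164 med [ 0.0841 -0.0053]
wrist post 572 x 0.0745 y med -0.0001  -0.0100..0.0102 z 0.1020
wrist posttop 415 x 0.0762 y med 0.0002  -0.0096..0.0103 z 0.1025
wrist mark 312 x 0.1082 y med 0.0681  0.0634..0.0759 z 0.0315
wrist marktop 62 x 0.1101 y med 0.0696  0.0677..0.0724 z 0.0583
start
scene post 43 x 0.0763 y med 0.0051  -0.0085..0.0129 z 0.0966
scene posttop 11 x 0.0745 y med 0.0049  -0.0047..0.0105 z 0.1011
scene mark 26 x 0.1101 y med 0.0730  0.0699..0.0781 z 0.0454
scene marktop 7 x 0.1105 y med 0.0714  0.0698..0.0752 z 0.0553
now
scene post 51 x 0.0776 y med 0.0734  0.0623..0.0819 z 0.0969
scene posttop 18 x 0.0778 y med 0.0706  0.0619..0.0796 z 0.1007
scene bar 52 x 0.0467 y med 0.0736  0.0656..0.0786 z 0.0937
scene mark 32 x 0.1100 y med 0.0729  0.0664..0.0779 z 0.0409
scene marktop 7 x 0.1109 y med 0.0725  0.0699..0.0757 z 0.0561
start
side post 58 x 0.0732 y med -0.0070  -0.0130..0.0089 z 0.0970
side posttop 19 x 0.0754 y med -0.0040  -0.0126..0.0054 z 0.1014
side mark 25 x 0.1084 y med 0.0659  0.0627..0.0708 z 0.0476
side marktop 8 x 0.1083 y med 0.0652  0.0624..0.0681 z 0.0580
now
side mark 41 x 0.1083 y med 0.0659  0.0607..0.0718 z 0.0422
side marktop 7 x 0.1105 y med 0.0668  0.0626..0.0705 z 0.0564
```

View pics/scene2.png

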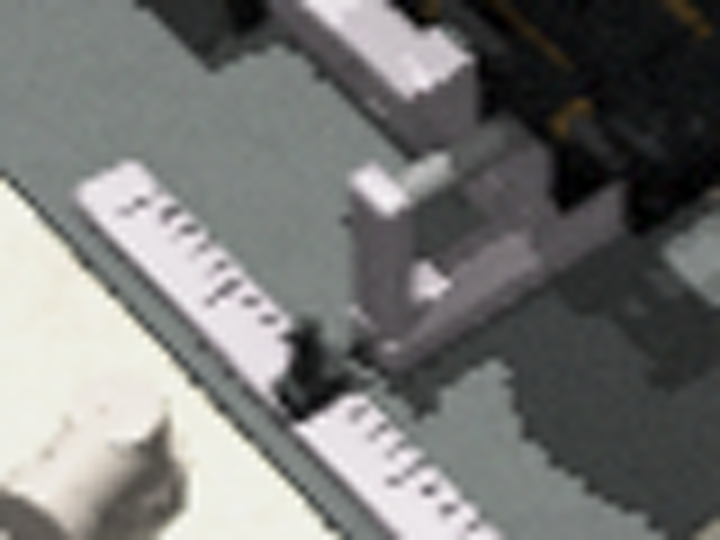

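View pics/side2.png

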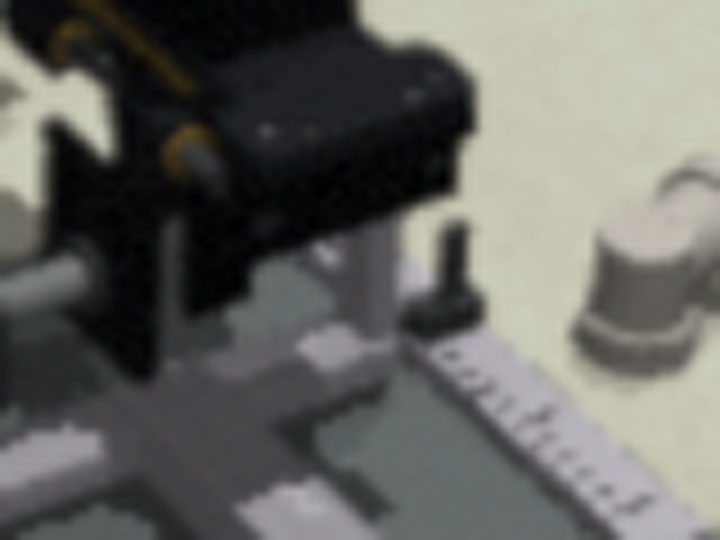

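The scene view puts post and mark level: post y is 73.4, mark y is 73. Kinematics gives the leg about 1 mm short. I'll add 1 mm, hold, then slide towards the lever (tool +x).

```bash
python3 -m creep '[[-0.4,0,1,0,0,0,0],[-0.4,0,1,0,0,0,0],[-0.4,0,1,0,0,0,0],[-0.4,0,1,0,0,0,0],[-0.4,0,1,0,0,0,0],[-0.4,0,1,0,0,0,0]]' ; python3 -m creep '[[-0.4,4,0,0,0,0,0],[-0.4,8,0,0,0,0,0],[-0.4,12,0,0,0,0,0],[-0.4,16,0,0,0,0,0],[-0.4,20,0,0,0,0,0],[-0.4,24,0,0,0,0,0],[-0.4,27,0,0,0,0,0],[-0.4,30,0,0,0,0,0]]'; python3 m.py w5
```

```text
time_s: 5.8
tcp_pos: [0.5432, 0.0132, 0.2537]
ee_rot: [[-0.991, -0.13, 0.0], [-0.13, 0.991, 0.0], [-0.0, -0.0, -1.0]]
wrist_force: [3.1, -4.5, -2.8]
gripper_width: 0.304
gripper_force: 2.3
time_s: 6.47
tcp_pos: [0.5152, 0.0098, 0.2551]
ee_rot: [[-0.991, -0.131, 0.008], [-0.131, 0.991, 0.001], [-0.008, 0.0, -1.0]]
wrist_force: [7.6, -3.8, -2.5]
gripper_width: 0.3
gripper_force: 3.9
tcp [0.5147 0.0097 0.2551] yaw 7.540000000000006 F [ 5.2 -4.1 -1.3] 0.30386946529825243 3.618226144462824 6.5167
lever 3237 x -0.0091..0.0207 y -0.0200..0.0209 med [0.0184 0.0001]
bar 2251 x 0.0200..0.0651 y -0.0274..0.0172 med [ 0.0327 -0.0053]
bar slope deg -0.45 y at grasp -0.005
seat 3071 x 0.0201..0.0647 y -0.0273..0.0160 med [ 0.0565 -0.0056]
```

Contact with the lever has been made and it is sliding; bar is unchanged at -5.4 from the grasp point. Continue.

```bash
python3 -m creep '[[-0.4,3,0,0,0,0,0],[-0.4,6,0,0,0,0,0],[-0.4,9,0,0,0,0,0],[-0.4,12,0,0,0,0,0],[-0.4,15,0,0,0,0,0],[-0.4,18,0,0,0,0,0],[-0.4,20,0,0,0,0,0],[-0.4,20,0,0,0,0,0]]'; python3 m.py w6
```

```text
time_s: 7.18
tcp_pos: [0.4951, 0.0072, 0.2551]
ee_rot: [[-0.991, -0.131, 0.007], [-0.131, 0.991, 0.001], [-0.007, 0.001, -1.0]]
wrist_force: [6.3, -3.5, -0.6]
gripper_width: 0.302
gripper_force: 3.4
tcp [0.4952 0.0073 0.2551] yaw 7.549999999999997 F [ 5.  -3.9 -0.5] 0.30091438873709175 3.292613960802555 7.2333
lever 3261 x -0.0088..0.0214 y -0.0200..0.0209 med [0.0191 0.0003]
bar 976 x 0.0205..0.0457 y -0.0306..0.0195 med [ 0.0241 -0.0054]
bar slope deg 1.6 y at grasp -0.0063
seat 3129 x 0.0206..0.0450 y -0.0279..0.0170 med [ 0.0367 -0.0055]
```

View pics/w6.png

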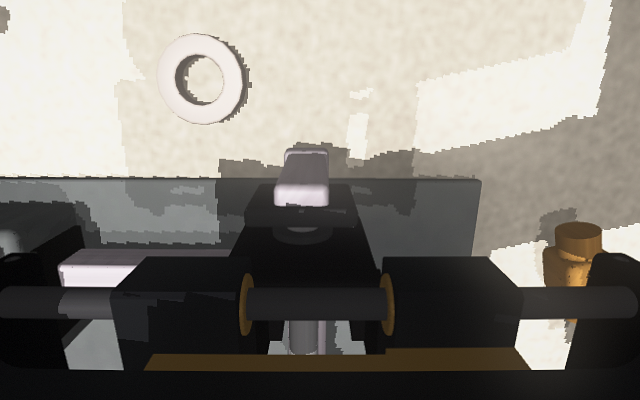

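The lever, with its edge at about (300,220), is nearly at the seat. I push in 1 mm steps until the force rises.

```bash
for i in 1 2 3; do :; done; python3 -m creep '[[-0.4,1,0,0,0,0,0],[-0.4,2,0,0,0,0,0],[-0.4,3,0,0,0,0,0],[-0.4,3,0,0,0,0,0]]'; python3 -m creep '[[-0.4,1,0,0,0,0,0],[-0.4,2,0,0,0,0,0],[-0.4,2,0,0,0,0,0]]'; python3 m.py w7
```

```text
time_s: 7.57
tcp_pos: [0.4925, 0.0069, 0.2551]
ee_rot: [[-0.991, -0.132, 0.007], [-0.132, 0.991, 0.002], [-0.008, 0.001, -1.0]]
wrist_force: [6.5, -3.7, -0.4]
gripper_width: 0.302
gripper_force: 3.6
time_s: 7.82
tcp_pos: [0.4905, 0.0067, 0.2551]
ee_rot: [[-0.991, -0.131, 0.007], [-0.131, 0.991, 0.002], [-0.008, 0.001, -1.0]]
wrist_force: [5.9, -4.2, -0.7]
gripper_width: 0.3
gripper_force: 3.6
tcp [0.4905 0.0067 0.2551] yaw 7.560000000000002 F [ 7.1 -4.2 -1.6] 0.29682584650438393 3.557382537983358 7.8667
lever 3265 x -0.0089..0.0214 y -0.0200..0.0209 med [0.0191 0.0004]
bar 529 x 0.0203..0.0411 y -0.0312..0.0207 med [ 0.0322 -0.0061]
bar slope deg 0.01 y at grasp -0.0057
seat 2904 x 0.0206..0.0404 y -0.0281..0.0174 med [ 0.0322 -0.0052]
```

```bash
python3 -m creep '[[-0.4,1,0,0,0,0,0],[-0.4,2,0,0,0,0,0],[-0.4,2,0,0,0,0,0]]'; python3 -m creep '[[-0.4,1,0,0,0,0,0],[-0.4,2,0,0,0,0,0],[-0.4,2,0,0,0,0,0]]'; python3 m.py w8
```

```text
time_s: 8.12
tcp_pos: [0.4892, 0.0066, 0.2552]
ee_rot: [[-0.991, -0.132, 0.01], [-0.132, 0.991, 0.002], [-0.01, 0.001, -1.0]]
wrist_force: [9.4, -3.4, -3.3]
gripper_width: 0.304
gripper_force: 5.2
time_s: 8.37
tcp_pos: [0.4884, 0.0068, 0.2553]
ee_rot: [[-0.991, -0.132, 0.014], [-0.132, 0.991, 0.003], [-0.014, 0.002, -1.0]]
wrist_force: [12.8, -3.7, -8.2]
gripper_width: 0.301
gripper_force: 8.3
tcp [0.4884 0.0068 0.2552] yaw 7.579999999999998 F [12.6 -3.6 -7.3] 0.2993670291741559 8.158328533172607 8.4167
lever 3169 x -0.0089..0.0211 y -0.0199..0.0209 med [0.0188 0.0003]
bar 432 x 0.0201..0.0402 y -0.0320..0.0206 med [ 0.0315 -0.0038]
bar slope deg -9.09 y at grasp 0.0007
seat 2873 x 0.0204..0.0395 y -0.0282..0.0169 med [ 0.0312 -0.0055]
```

The force rose and the TCP stalled, so the lever is at its stop. I check the level once more from the scene and side cameras, and look at the lever.

```bash
python3 - <<'E'
from h import *
a=np.radians(7.5); ex=np.array([np.cos(a),np.sin(a),0]); ey=np.array([-np.sin(a),np.cos(a),0]); O=np.array([.5415,-.0639,0])
for n in ("scene","side"):
  im,d,T=snap(n)
  v,u=np.nonzero(d>0); P=pts(n,np.c_[u,v],d[d>0],T)-O; x,y,z=P@ex,P@ey,P[:,2]
  for l,m in (("post",(abs(x-.076)<.012)&(abs(y-.07)<.03)&(z>.085)&(z<.108)),("mark",(abs(x-.110)<.014)&(abs(y-.07)<.02)&(z>.03)&(z<.064))):
    print(n,l,m.sum(),np.percentile(y[m],[3,50,97]).round(4) if m.any() else "")
  uv=proj(n,[[.53,.0,.09]],T)[0].astype(int); c=im[uv[1]-35:uv[1]+35,uv[0]-50:uv[0]+50]
  cv2.imwrite(f"pics/{n}3.png",cv2.resize(c,None,fx=7,fy=7,interpolation=cv2.INTER_CUBIC)[...,::-1])
s=r.sense();print(s["time_s"],s["gripper_force"])
E
```

```text
scene post 46 [0.0614 0.0756 0.0834]
scene mark 31 [0.068  0.0738 0.0756]
side post 54 [0.0559 0.0629 0.0771]
side mark 38 [0.0625 0.0667 0.0708]
8.5167 8.079008236527443
```

View pics/side3.png

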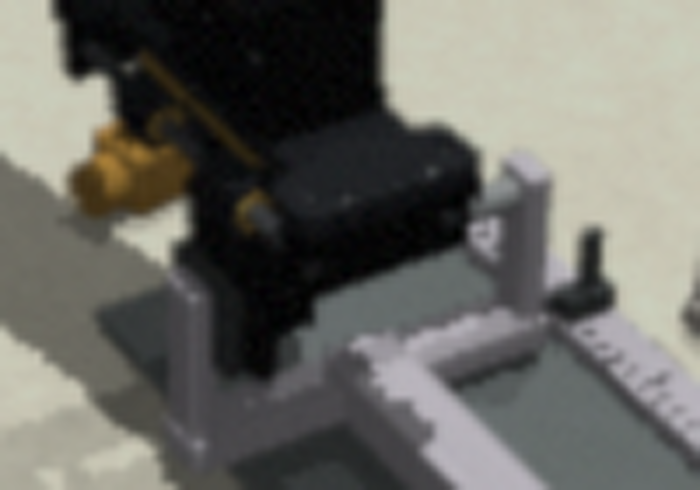

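The side view shows the lever and fingers up against the -x post at (205,330). Averaging the two cameras, post y is 69 mm and mark y is 70 mm, well within 6 mm. I'm handing in.

```bash
python3 -c "
from station import r
print(r.finish_job())"
```

```text
the job is handed in; nothing more can be done
None
```

I handed the job in at about 8.5 s with the leg held by the gripper about 1 mm from the mark by my measurements and the lever pushed to its stop; the hand-in gave no verdict.

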